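# Clean the spindle and hold the control knob pressed on it

### The job

Give the controller's bare spindle a shot of cleaner: press the spring cap of the canister beside it right down and let it spring back up. Then pick up the loose control knob, turn it so that its pointer lies over the flat of the spindle, push it fully home onto the spindle and go on pressing, so that knob and spindle are held down against the spindle's spring: finish like that, still holding the knob pressed in. Leave the other things on the table where they are.

Things in the scene. Friction and masses are not known exactly. Their poses are not given: they have to be found in the camera images.
- unit: fixed bench controller: dark base plate 100 (x) x 190 (y) x 8 mm with a grey box 96 x 96 mm, top 58 mm above the table, and beside it an aluminium canister 48 mm in diameter in a strap. Origin: on the table, under the plate; the spindle stands at x 0, y +40 mm, the canister at x 0, y -55 mm. Nothing on it is higher than the cap (117 mm)
- cap_top (a point): centre of the top of the canister's white sprung cap (28 mm in diameter, 18 mm high, a small spout pointing to the spindle), 117 mm above the table when up; moves down with the cap
- cap (a joint): how far the canister's cap is pressed down, 0 (up) to 0.008 m (right down, at the stop); it takes 1.5 N to start and 5.5 N to be right down, and springs back by itself; 6 mm and more counts as right down
- spindle_tip (a point): centre of the top end of the bare steel spindle, a vertical D-shaft on the grey box: diameter 20 mm, flat 5 mm from the axis, 32 mm tall over the box top (tip 90 mm above the table), top edge chamfered 3 mm. Frame turns with the spindle: z up; the flat is on its -x side, facing -x, roughly towards the robot
- plunger (a joint): how far the spindle is pushed down into the box, 0 (up) to 0.006 m (at the stop); it needs 3 N to start and 7 N to be right down, and springs back when let go
- spindle (a joint): angle of the spindle in the box in rad, positive anticlockwise from above; 0 = flat faces along the unit's -x. It stays where it is, held by a friction of 0.12 N m
- control_knob: loose black knob, 46 mm high, about 60 g, standing bore down. Round skirt 55 mm in diameter, 22 mm high; on it a grip bar 14 mm wide, reaching from x -32 to +22 mm: the longer end, with a white line, is the pointer. Origin: centre of the underside, on the bore's axis; z up, pointer along -x, at the start within 45 degrees of towards the robot
- knob_bar (a point): on the knob's axis, half way up its grip bar, 34 mm above the underside; the bar (22 to 46 mm above the underside) has flat upright sides 14 mm apart along the knob's y
- knob_bore (a point): mouth of the knob's bore, centre of the underside, axes as the knob's. The bore is a D, 22.4 mm in diameter, its flat 6.2 mm from the axis on the pointer's (-x) side, open below, 20 mm deep: fully home, the spindle's tip meets the bore's end and this point is 20 mm below the tip
- machine_front (a point): foremost point of the tall fixed machine at the back of the table, between knob and controller (the machine fills y from -0.24 to +0.12 and x beyond 0.536 m, up to 0.56 m high): swing the arm past it close to the robot (tool about 0.32 m ahead of the base or raised well above), not over it
- dish: steel dish of balls, 89 mm in diameter, 15 mm high, loose; leave alone; origin under its centre
- big_bearing: loose ball bearing, 90 mm in diameter, 23 mm high; leave alone; origin under its centre
- setting_ring: loose bright steel ring, 76 mm in diameter, 18 mm high; leave alone; origin under its centre
- grease_tin: loose grease tin, 65 mm in diameter, 53 mm high; leave alone; origin under its centre
- feeler_gauge: loose fanned feeler gauge, 100 x 70 x 11 mm; leave alone; origin under its centre
Things that resemble listed ones, but are neither listed nor needed, are in the scene too. Leave any red look-alike of the control_knob alone.

How it is judged:
On the way, in this order (a step that is already met when the one before it is completed fails the run):
1. the canister's cap is pressed right down (6 mm of its 8 mm or more) (value of joint cap above 0.006 m), for 0.1 s.
2. the cap is let go and back up, with the knob not yet on the spindle (value of joint cap below 0.0015 m and contact force between the arm and cap below 0.2 N and horizontal distance between control_knob and spindle_tip above 0.05 m), for 0.1 s.
3. the knob is lifted from the table (height (world z) of control_knob above 0.04 m), for 0.1 s.
At the end, for the whole second after the job is handed in: knob fully home on the spindle (underside 17 to 24 mm below the tip, axes within 4 mm, upright within 7 degrees, pointer over the flat), fingers still on it with more than 2 N, spindle held down by more than 4 mm of its 6 mm; the canister's cap is up (z of control_knob in the frame of spindle_tip between -0.024 and -0.017 m and horizontal distance between control_knob and spindle_tip below 0.004 m and angle between the x axis of control_knob and the x axis of spindle_tip, either way round below 0.25 rad and angle between control_knob's own z axis and vertical below 0.12 rad and value of joint plunger above 0.004 m and contact force between the fingers and control_knob above 2 N and value of joint cap below 0.0015 m); the arm keeps its last pose, push and grip.
It fails at once if another loose thing was moved by more than 25 mm (distance of any of dish, big_bearing, setting_ring, grease_tin, feeler_gauge from where it was at the start of the episode above 0.025 m).
It also fails if it takes over 64 s, if anything falls off the work surface, if the arm or the gripper's body presses on something with over 40 N, if the wrist force passes 120 N, or if a joint passes its speed limit or range.

### The arm

A 6-joint arm with a two-finger parallel gripper is mounted at the origin on a cart in front of the work surface, level with it; the furniture and walls round the work are solid. World frame = base frame: x ahead of the robot, y to its left, z up, the work surface at z = 0. Lengths are in m, angles in rad, forces in N, time in s.
With the tool pointing down it reaches from about 0.3 to 0.775 m from the base axis. Payload 14.6 kg.
Tool frame: the origin (TCP) lies at the very end of the fingers, on their centre line; the grasp point (between the pads) lies 19 mm behind it; z points along the fingers, y is the line along which they close (so a half turn about z gives the same grasp; the last joint's range is limited). The gripper opens to 94 mm and grips with 3 to 60 N. Pads are 16 mm wide; open, the fingers measure 119 mm over their backs; the gripper's body (75 mm by 177 mm) begins 78 mm behind the grasp point.
Start: joints at [1.159, 0.3, 1.521, -0, 1.321, -0.067], TCP at [0.186, 0.518, 0.205] pointing down, gripper open.
Joint ranges: [-3.03, 3.03], [-0.79, 2.21], [0.23, 2.52], [-1.04, 4.18], [0, 3.07], [-2.55, 2.55]. Speed limits (rad/s): [2.22, 2.22, 2.57, 3.14, 3.14, 3.14].

### API

Orientations are given as [roll, pitch, yaw] about the fixed x, y, z axes, in that order (R = Rz(yaw) Ry(pitch) Rx(roll)).
In Python, from station import ctrl, cams gives the robot as it stands. The module is installed in compiled form; this text tells all that it offers.
- The arm moves only by the tool arm_command, never from a script. Its argument "plan" is a list that holds one entry, the list of rows, each a list of 7 numbers: the shift along the tool's x, y, z in mm, then the turn, a rotation vector about the tool's x, y, z in rad, then the closure, from -1 (fully open) to 1 (shut). A call has 1 to 12 rows; each row is the pose to reach, as a shift and turn from the pose commanded when the call began, along the tool's axes at that moment; what a row does not reach only later rows make up. A row lasts 1/10 s, in which the tool goes at most 50 mm and 8.59 degrees, less where a joint would pass 70% of its speed; a pose out of reach is approached as far as the arm can. A call with a gripper value outside its range is refused whole. The fingers move at their own pace and stop on an object; "squeeze" is the grip in N (left out, the last holds). Time passes only in rows, so rows that repeat a pose let the fingers close. It gives the time, the measured TCP pose, the force, the opening and the grip force at its end, in the units of the state.
- ctrl.get_obs(): the state, without advancing time (a new reading comes with each control period).
- cams.camera(name): name is "side" or "top"; returns (picture, depth): 384x512x3 uint8, blue, green, red; 384x512 float32, m along the optical axis (not along the pixel's ray), 0 where there is no reading.
- cams.camera_info(name): a dict with "fx", "fy", "cx", "cy" (pixels), "dist_coeffs" ([k1, k2, p1, p2, k3] as OpenCV has them; the pictures are not rectified), "world_to_cam" (4x4, takes a point from world to camera coordinates). Camera axes: x right, y down, z forward; pixel columns grow to the right and rows downward; lengths in m; the calibration is good to about 2 mm. A picture is of the moment at which its call begins. camera_info takes no time and is no camera call.
- ctrl.hand_in(): hands the job in; it is judged then, once.
The state is a dict: "time_s": time; "qpos": joint angles; "joint_vel": joint speeds; "tau": joint torques, N m; "ee_pos": TCP position; "eef_rot": TCP orientation; "force": force on the tool from outside, world axes, zero at the start; "moment": the same for the moment, N m; "grip_width": finger opening in m; "grip_force": force on a finger pad.
Only numpy, scipy, OpenCV 4.12 (cv2) and the standard library are available. Lean on these libraries where they do the work, as an engineer would, in place of code of your own. Each camera call takes 0.05 s, during which the arm holds its last target. There are 200 camera calls.

## Working session

There is one attempt and no reset: what is moved stays moved. The work goes in short steps, Python scripts to look and compute and a tool call to move; the robot and the scene stay as the last step left them, time stands still between calls to the robot, and variables do not carry over. Pictures are saved under pics/ and viewed, at most 10 in all, crops included, and the job is handed in when it is done.

Besides the shell and the picture viewer there is one more tool, called after "Call:" by a JSON object that holds its "op" and its "data". arm_command: Moves the arm, as the interface text tells. Its arguments: {"type":"object","properties":{"plan":{"type":"array"},"squeeze":{"type":"number"}},"required":["plan"]}

```bash
mkdir -p pics
cat > h.py <<'E'
import numpy as np, cv2
from station import ctrl, cams
from scipy.spatial.transform import Rotation as R
def shot(n):
    p,d=cams.camera(n); return p.copy(),d.copy(),cams.camera_info(n)
def KD(i): return np.array([[i['fx'],0,i['cx']],[0,i['fy'],i['cy']],[0,0,1]],float),np.array(i['dist_coeffs'],float)
def rays(i,uv):
    K,D=KD(i); u=cv2.undistortPoints(np.asarray(uv,float).reshape(-1,1,2),K,D).reshape(-1,2)
    T=np.array(i['world_to_cam']); r=T[:3,:3].T
    return -r@T[:3,3], np.c_[u,np.ones(len(u))]@T[:3,:3]
def onplane(i,uv,z):
    o,d=rays(i,uv); return o+d*((z-o[2])/d[:,2])[:,None]
def cloud(i,dep):
    v,u=np.nonzero(dep>0); o,d=rays(i,np.c_[u,v]); P=np.full(dep.shape+(3,),np.nan); P[v,u]=o+d*dep[v,u][:,None]; return P
E
python3 - <<'E'
from h import *
for n in('top','side'):
    p,d,i=shot(n); cv2.imwrite(f'pics/{n}0.png',p); np.savez(f'{n}0.npz',p=p,d=d)
    T=np.array(i['world_to_cam']);print(n,-T[:3,:3].T@T[:3,3],T[2,:3],i['fx'])
print(ctrl.get_obs())
E
```

```text
top [ 0.38356444 -0.18231451  1.46379527] [ 0.14741625 -0.00117415 -0.98907384] 360.7151912698319
side [ 0.63780406 -1.28682172  0.98145646] [-0.07189304  0.81113626 -0.58042171] 463.74383680718273
{'time_s': 0.1, 'qpos': array([ 1.15939627e+00,  3.00409787e-01,  1.52148615e+00, -6.46644280e-05,
        1.32069835e+00, -6.66156082e-02]), 'joint_vel': array([-0.00026184, -0.0007466 , -0.00104071, -0.00117212, -0.00014236,
       -0.00048604]), 'tau': array([ 1.12407946e-03, -5.32641363e+01, -3.53281510e+01,  7.09531526e-02,
        2.35219148e-02, -4.41467603e-05]), 'ee_pos': array([0.18583408, 0.51741716, 0.20496012]), 'eef_rot': array([-3.14058907e+00, -4.17738682e-06,  2.79682424e+00]), 'force': array([ 0.84900889, -0.35145288, -0.83888424]), 'moment': array([-0.02667073,  0.00234676,  0.00230403]), 'grip_force': 0.0, 'grip_width': 0.09394987062625887}
```

View pics/top0.png

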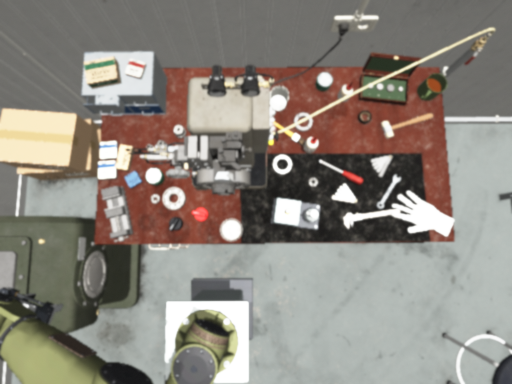

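View pics/side0.png

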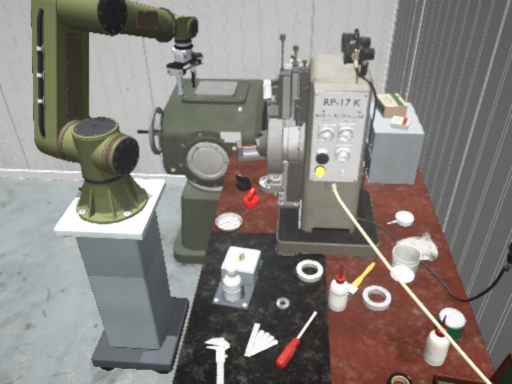

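Top view: the unit is at about (297,213), the black knob at (176,224) and the red look-alike at (200,213). Side view: the unit is at (238,275) and the knob at (243,182).

Run:
```python
from h import *
t=np.load('top0.npz');s=np.load('side0.npz')
def crop(p,u,v,w,h,k): return cv2.resize(p[v:v+h,u:u+w],None,fx=k,fy=k,interpolation=cv2.INTER_CUBIC)
m=np.vstack([np.hstack([crop(t['p'],265,188,64,48,6),crop(t['p'],150,200,64,48,6)]),np.hstack([crop(s['p'],206,242,64,48,6),crop(s['p'],215,165,64,48,6)])])
cv2.imwrite('pics/m.png',m)
it,is_=cams.camera_info('top'),cams.camera_info('side')
for n,z,i,boxes in(('top',t,it,{'unit':(265,190,330,235),'knob':(163,212,188,236)}),('side',s,is_,{'unit':(206,242,270,308),'knob':(230,170,252,195)})):
    P=cloud(i,z['d'])
    for k,(a,b,c,d) in boxes.items():
        Q=P[b:d,a:c].reshape(-1,3);Q=Q[~np.isnan(Q[:,0])]
        bands={'unit':((.05,.065),(.08,.096),(.105,.13)),'knob':((.012,.03),(.036,.055))}[k]
        for lo,hi in bands:
            q=Q[(Q[:,2]>lo)&(Q[:,2]<hi)];print(n,k,lo,len(q),q.mean(0).round(4) if len(q) else'',np.median(q[:,2]) if len(q) else '')
            if lo==.05: print(cv2.minAreaRect(q[:,:2].astype(np.float32)*1000))
            if lo==.036 and len(q)>3: print(cv2.minAreaRect(q[:,:2].astype(np.float32)*1000), (q[:,:2]*1000).round().tolist())
```

```text
top unit 0.05 574 [ 0.5001 -0.3202  0.0584] 0.05860249044135368
((497.5970458984375, -344.00726318359375), (145.84754943847656, 96.64663696289062), 81.15399169921875)
top unit 0.08 34 [ 0.4943 -0.3576  0.0861] 0.08596308472943959
top unit 0.105 49 [ 0.4879 -0.4105  0.1157] 0.11587419846883851
top knob 0.012 95 [0.4596 0.1224 0.0205] 0.020526072549192698
top knob 0.036 52 [0.4554 0.1276 0.0445] 0.04480443237649889
((455.07879638671875, 128.09725952148438), (14.100386619567871, 52.65366744995117), 58.05887985229492) [[477.0, 121.0], [477.0, 118.0], [477.0, 113.0], [473.0, 124.0], [473.0, 122.0], [473.0, 117.0], [473.0, 114.0], [473.0, 109.0], [469.0, 126.0], [469.0, 121.0], [469.0, 117.0], [469.0, 114.0], [466.0, 130.0], [465.0, 124.0], [465.0, 121.0], [465.0, 117.0], [465.0, 114.0], [461.0, 131.0], [461.0, 129.0], [461.0, 124.0], [461.0, 120.0], [461.0, 117.0], [457.0, 132.0], [457.0, 128.0], [457.0, 125.0], [457.0, 120.0], [458.0, 118.0], [453.0, 135.0], [454.0, 133.0], [453.0, 127.0], [454.0, 125.0], [450.0, 136.0], [449.0, 132.0], [450.0, 130.0], [450.0, 125.0], [446.0, 140.0], [44
[... 1033 characters left out ...]
.0, 131.0], [440.0, 127.0], [444.0, 120.0], [447.0, 126.0], [451.0, 122.0], [455.0, 122.0], [458.0, 127.0], [462.0, 126.0], [466.0, 124.0], [436.0, 123.0], [444.0, 124.0], [449.0, 115.0], [452.0, 118.0], [455.0, 121.0], [459.0, 122.0], [463.0, 119.0], [466.0, 121.0], [470.0, 119.0], [473.0, 122.0], [441.0, 116.0], [452.0, 117.0], [455.0, 117.0], [459.0, 119.0], [463.0, 113.0], [467.0, 113.0], [470.0, 117.0], [474.0, 115.0], [463.0, 112.0], [467.0, 109.0], [471.0, 109.0], [492.0, 46.0], [488.0, 48.0], [492.0, 42.0], [489.0, 37.0], [493.0, 34.0], [486.0, 29.0], [490.0, 27.0], [494.0, 27.0], [487.0, 20.0], [490.0, 26.0], [494.0, 23.0], [484.0, 17.0], [488.0, 14.0], [491.0, 19.0], [494.0, 20.0]]
```

View pics/m.png

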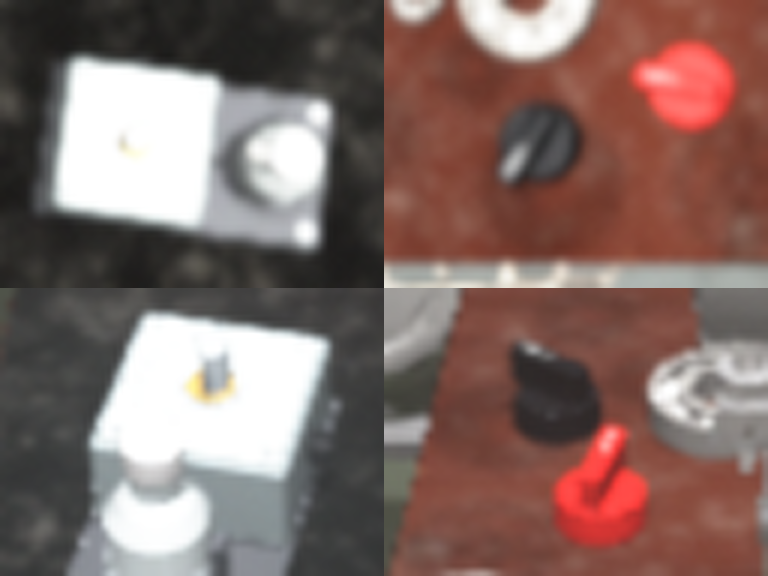

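The mosaic shows the box with its spindle and gold collar, the canister cap to its right, and the black knob with its white pointer towards the robot's left. Next I'll fit these precisely and examine the spindle's D.

Run:
```python
from h import *
t=np.load('top0.npz');s=np.load('side0.npz')
it,is_=cams.camera_info('top'),cams.camera_info('side')
# box top, box-only points
for n,z,i in(('top',t,it),('side',s,is_)):
    P=cloud(i,z['d']).reshape(-1,3);P=P[~np.isnan(P[:,0])]
    q=P[(abs(P[:,2]-.0575)<.005)&(abs(P[:,0]-.5)<.075)&(P[:,1]>-.361)&(P[:,1]<-.25)]
    (c,sz,a)=cv2.minAreaRect(q[:,:2].astype(np.float32)*1000);print(n,'box',c,sz,a,np.median(q[:,2]))
    q=P[(P[:,2]>.111)&(P[:,2]<.125)&(np.hypot(P[:,0]-.486,P[:,1]+.415)<.03)];print('cap',cv2.minEnclosingCircle(q[:,:2].astype(np.float32)*1000),q.mean(0),len(q))
    q=P[(P[:,2]>.066)&(P[:,2]<.097)&(np.hypot(P[:,0]-.5,P[:,1]+.32)<.025)];print('spindle',len(q),(q*1000).round(0).tolist())
# average extra frames & enlarge spindle
a=np.mean([shot('side')[0].astype(float) for _ in range(6)],0);b=np.mean([shot('top')[0].astype(float) for _ in range(6)],0)
def uv(i,X):
    K,D=KD(i);T=np.array(i['world_to_cam']);return cv2.projectPoints(np.array([X]),cv2.Rodrigues(T[:3,:3])[0],T[:3,3],K,D)[0].ravel()
ims=[]
for p,i in((a,is_),(b,it)):
    u=uv(i,[.5,-.321,.075]);print(u);u=u.round().astype(int);c=p[u[1]-10:u[1]+11,u[0]-10:u[0]+11]
    print(c.mean(2).round().astype(int)[3:17,3:18])
    ims.append(cv2.resize(np.clip(c,0,255).astype(np.uint8),None,fx=19,fy=19,interpolation=cv2.INTER_NEAREST))
cv2.imwrite('pics/sp.png',np.hstack(ims))
```

```text
top box (501.0499267578125, -317.590087890625) (94.70729064941406, 95.47405242919922) 83.17742156982422 0.058424748204041865
cap ((486.42340087890625, -410.5287780761719), 15.878246307373047) [ 0.4875581  -0.41227357  0.11648141] 44
spindle 25 [[516.0, -302.0, 68.0], [510.0, -316.0, 87.0], [510.0, -320.0, 85.0], [510.0, -323.0, 89.0], [506.0, -312.0, 90.0], [506.0, -316.0, 87.0], [506.0, -319.0, 88.0], [506.0, -323.0, 89.0], [506.0, -327.0, 91.0], [508.0, -333.0, 67.0], [503.0, -309.0, 73.0], [502.0, -312.0, 87.0], [502.0, -315.0, 90.0], [502.0, -319.0, 89.0], [502.0, -323.0, 94.0], [502.0, -326.0, 93.0], [500.0, -309.0, 71.0], [498.0, -311.0, 91.0], [499.0, -316.0, 84.0], [498.0, -319.0, 88.0], [498.0, -323.0, 86.0], [499.0, -327.0, 84.0], [494.0, -311.0, 89.0], [495.0, -317.0, 76.0], [488.0, -313.0, 67.0]]
side box (496.49725341796875, -318.19671630859375) (94.04390716552734, 97.58491516113281) 83.27184295654297 0.05673713040650319
cap ((482.7914123535156, -414.9826965332031), 14.167891502380371) [ 0.48262202 -0.4158256   0.11466523] 67
spindle 50 [[492.0, -314.0, 88.0], [495.0, -3
[... 2238 characters left out ...]
5 255]
 [255 255 255 255 255 255 255 255 255 255 255 255 255 255 255]
 [255 255 255 255 255 254 254 254 255 255 255 255 255 255 255]
 [255 255 255 254 251 252 254 255 255 255 255 255 255 255 255]
 [255 255 255 250 238 251 255 255 255 255 255 255 255 255 255]
 [255 255 255 242 220 247 255 255 255 255 255 255 255 255 255]
 [255 255 255 244 218 238 251 253 253 254 255 255 255 255 255]
 [255 255 255 253 243 241 245 248 252 255 255 255 255 255 255]
 [255 255 255 255 254 252 250 252 254 255 255 255 255 255 255]
 [255 255 255 255 255 255 255 255 255 255 255 255 255 255 255]
 [255 255 255 255 255 255 255 255 255 255 255 255 255 255 255]
 [255 255 255 255 255 255 255 255 255 255 255 255 255 255 255]]
```

View pics/sp.png

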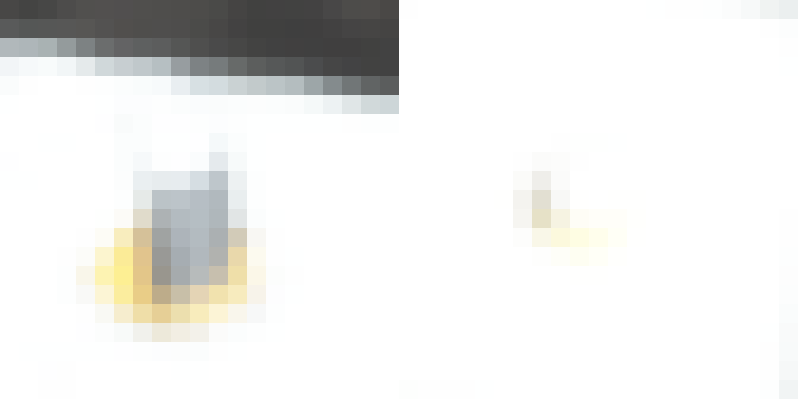

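```bash
cat >> h.py <<'E'
def to(targets):
    "world [x,y,z,yaw deg] -> tool shift mm, turn"
    o=ctrl.get_obs(); R0=R.from_euler('xyz',o['eef_rot'])
    for x,y,z,w in targets:
        s=R0.inv().apply(np.array([x,y,z])-o['ee_pos'])*1000
        r=(R0.inv()*R.from_euler('xyz',[np.pi,0,np.radians(w)])).as_rotvec(); print(s.round(0),r.round(3))
E
python3 -c "
from h import *
to([[.28,.3,.24,110],[.32,.1,.24,80],[.32,-.15,.24,50],[.40,-.33,.2,20],[.4865,-.4125,.15,20]])"
```

```text
[-162. -173.  -35.] [0.    0.    0.877]
[-267. -348.  -35.] [0.    0.    1.401]
[-352. -583.  -35.] [0.    0.    1.924]
[-488. -725.    5.] [ 0.    -0.     2.448]
[-597. -774.   55.] [ 0.    -0.     2.448]
```

Call:
{"op": "arm_command", "data": {"plan": [[[-27, -29, -6, 0, 0, 0.145, 1], [-54, -58, -12, 0, 0, 0.29, 1], [-81, -87, -18, 0, 0, 0.435, 1], [-108, -116, -24, 0, 0, 0.58, 1], [-135, -145, -30, 0, 0, 0.725, 1], [-162, -173, -35, 0, 0, 0.87, 1], [-188, -217, -35, 0, 0, 1.0, 1], [-214, -260, -35, 0, 0, 1.13, 1], [-240, -304, -35, 0, 0, 1.26, 1], [-267, -348, -35, 0, 0, 1.4, 1], [-284, -394, -35, 0, 0, 1.5, 1], [-301, -440, -35, 0, 0, 1.6, 1]]]}}

```text
time_s: 1.9
ee_pos: [0.3201, 0.0022, 0.2408]
eef_rot: [3.141, -0.0, 1.193]
force: [1.7, -0.6, 0.2]
grip_width: 0.0022
grip_force: 0.0
```

```bash
python3 -c "
from h import *
print(ctrl.get_obs()['ee_pos'],ctrl.get_obs()['qpos'])
to([[.32,-.15,.24,50],[.40,-.33,.2,20],[.4865,-.4125,.15,20]])"
```

```text
[0.32007306 0.00223874 0.24075096] [-1.07601591e-01 -2.76882282e-01  2.02191459e+00 -9.71816888e-07
  1.39543081e+00  2.69857814e-01]
[-142.   56.    1.] [ 0.001 -0.     0.321]
[-279.  197.   41.] [ 0.001 -0.001  0.844]
[-324.  307.   91.] [ 0.001 -0.001  0.844]
```

Call:
{"op": "arm_command", "data": {"plan": [[[-45, 18, 0, 0, 0, 0.11, 1], [-90, 36, 0, 0, 0, 0.22, 1], [-135, 54, 0, 0, 0, 0.33, 1], [-170, 85, 5, 0, 0, 0.45, 1], [-205, 120, 10, 0, 0, 0.57, 1], [-240, 155, 20, 0, 0, 0.7, 1], [-275, 190, 30, 0, 0, 0.84, 1], [-290, 225, 40, 0, 0, 0.84, 1], [-305, 260, 60, 0, 0, 0.84, 1], [-318, 290, 80, 0, 0, 0.84, 1], [-324, 307, 91, 0, 0, 0.84, 1], [-324, 307, 91, 0, 0, 0.84, 1]]]}}

```text
time_s: 3.1
ee_pos: [0.4883, -0.4099, 0.1467]
eef_rot: [-3.138, 0.002, 0.357]
force: [-0.7, 1.1, 0.3]
grip_width: 0.0005
grip_force: 0.0
```

```bash
python3 -c "
from h import *
print(ctrl.get_obs()['ee_pos'],ctrl.get_obs()['force'])
to([[.4865,-.4125,.118,20],[.4865,-.4125,.108,20]])"
```

```text
[ 0.4882914  -0.40991724  0.14666881] [-0.72313129  1.06777282  0.27521333]
[-3.  2. 29.] [-0.003  0.002  0.008]
[-3.  2. 39.] [-0.003  0.002  0.008]
```

Call:
{"op": "arm_command", "data": {"plan": [[[-1, 1, 10, 0, 0, 0, 1], [-2, 2, 20, 0, 0, 0, 1], [-2, 2, 27, 0, 0, 0, 1], [-2, 2, 31, 0, 0, 0, 1], [-2, 2, 34, 0, 0, 0, 1], [-2, 2, 36, 0, 0, 0, 1], [-2, 2, 36, 0, 0, 0, 1], [-2, 2, 36, 0, 0, 0, 1]]]}}

```text
time_s: 3.9
ee_pos: [0.487, -0.4122, 0.1139]
eef_rot: [3.141, -0.0, 0.357]
force: [-1.8, 1.3, 2.2]
grip_width: 0.0005
grip_force: 1.5
```

Call:
{"op": "arm_command", "data": {"plan": [[[0, 0, 2, 0, 0, 0, 1], [0, 0, 4, 0, 0, 0, 1], [0, 0, 5, 0, 0, 0, 1], [0, 0, 6, 0, 0, 0, 1], [0, 0, 6, 0, 0, 0, 1]]]}}

```text
time_s: 4.4
ee_pos: [0.4872, -0.4124, 0.1091]
eef_rot: [3.14, -0.001, 0.357]
force: [-4.1, 4.9, 16.9]
grip_width: 0.0001
grip_force: 8.2
```

Call:
{"op": "arm_command", "data": {"plan": [[[0, 0, 0, 0, 0, 0, 1], [0, 0, 0, 0, 0, 0, 1], [0, 0, -10, 0, 0, 0, 1], [0, 0, -30, 0, 0, 0, 1], [0, 0, -60, 0, 0, 0, 1], [0, 0, -60, 0, 0, 0, 1], [0, 0, -60, 0, 0, 0, 1]]]}}

```text
time_s: 5.1
ee_pos: [0.4869, -0.4122, 0.1673]
eef_rot: [3.141, -0.0, 0.357]
force: [0.6, 0.5, -0.3]
grip_width: 0.0008
grip_force: 0.0
```

Run:
```python
from h import *
print(ctrl.get_obs()['ee_pos'],ctrl.get_obs()['force'],ctrl.get_obs()['qpos'])
to([[.40,-.30,.22,10],[.32,-.12,.24,-5],[.32,.08,.24,-32],[.4593,.1254,.12,-32]])
```

```text
[ 0.48693812 -0.41218254  0.16732579] [ 0.59094658  0.46821174 -0.29553926] [-7.59840994e-01  5.26557182e-01  1.29338051e+00 -1.49032595e-05
  1.32116282e+00  4.53645830e-01]
[ -42. -135.  -53.] [ 0.    -0.     0.183]
[ -54. -332.  -73.] [ 0.    -0.     0.445]
[  16. -519.  -73.] [ 0.    -0.     0.916]
[ 162. -513.   47.] [ 0.    -0.     0.916]
```

Call:
{"op": "arm_command", "data": {"plan": [[[-14, -45, -18, 0, 0, 0.06, 0.5], [-28, -90, -36, 0, 0, 0.12, 0.5], [-42, -135, -53, 0, 0, 0.18, 0.5], [-45, -180, -60, 0, 0, 0.25, 0.5], [-48, -230, -70, 0, 0, 0.32, 0], [-51, -280, -73, 0, 0, 0.38, 0], [-54, -330, -73, 0, 0, 0.44, 0], [-40, -375, -73, 0, 0, 0.55, 0], [-22, -420, -73, 0, 0, 0.67, 0], [-4, -465, -73, 0, 0, 0.79, 0], [16, -510, -73, 0, 0, 0.91, 0], [16, -516, -73, 0, 0, 0.916, 0]]]}}

```text
time_s: 6.3
ee_pos: [0.3209, 0.0781, 0.2396]
eef_rot: [3.141, 0.001, -0.564]
force: [0.5, -0.3, 0.4]
grip_width: 0.0472
grip_force: 0.0
```

Run:
```python
from h import *
o=ctrl.get_obs();print(o['ee_pos'],o['eef_rot'],o['qpos'],o['grip_width'])
to([[.4595,.1252,.10,-32],[.4595,.1252,.026,-32]])
```

```text
[0.32094852 0.07809094 0.23955262] [ 3.14075963e+00  8.18035351e-04 -5.63672246e-01] [ 1.27741908e-01 -2.47209791e-01  2.00253956e+00 -1.22159830e-04
  1.38742421e+00  2.26223249e+00] 0.04722821076059582
[  92. -114.  139.] [ 0.001  0.001 -0.005]
[  92. -114.  213.] [ 0.001  0.001 -0.005]
```

Call:
{"op": "arm_command", "data": {"plan": [[[25, -30, 25, 0, 0, 0, 0], [50, -60, 60, 0, 0, 0, 0], [75, -90, 95, 0, 0, 0, 0], [92, -114, 139, 0, 0, 0, 0], [92, -114, 175, 0, 0, 0, 0], [92, -114, 200, 0, 0, 0, 0], [92, -114, 206, 0, 0, 0, 0], [92, -114, 206, 0, 0, 0, 0]]]}}

```text
time_s: 7.1
ee_pos: [0.4592, 0.1246, 0.0337]
eef_rot: [3.14, 0.002, -0.559]
force: [0.2, -0.2, 1.4]
grip_width: 0.047
grip_force: 0.0
```

Run:
```python
from h import *
o=ctrl.get_obs();print(o['ee_pos'],o['force'])
to([[.4595,.1252,.026,-32]])
p,d,i=shot('side');cv2.imwrite('pics/g.png',cv2.resize(p[130:210,200:300],None,fx=6,fy=6,interpolation=cv2.INTER_CUBIC))
```

```text
[0.45921136 0.12460505 0.03373695] [ 0.16688186 -0.19804053  1.43952271]
[-0. -1.  8.] [ 0.001  0.002 -0.   ]
```

View pics/g.png

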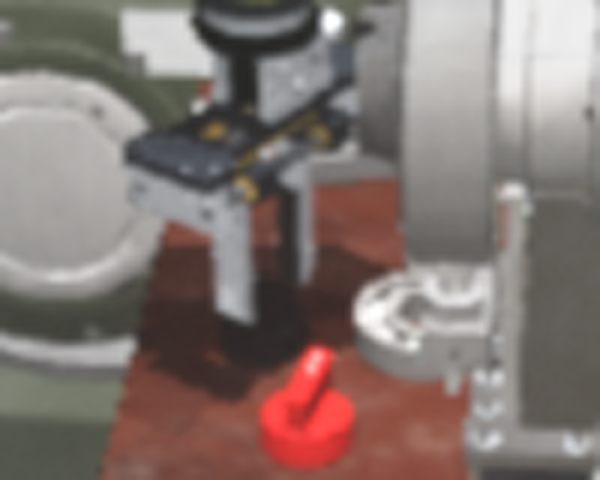

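The fingers straddle the black knob at about crop (255,310). I'll lower and close.

Call:
{"op": "arm_command", "data": {"plan": [[[0, 0, 4, 0, 0, 0, 0], [0, 0, 8, 0, 0, 0, 0], [0, 0, 8, 0, 0, 0, 0], [0, 0, 8, 0, 0, 0, 0.5], [0, 0, 8, 0, 0, 0, 1], [0, 0, 8, 0, 0, 0, 1], [0, 0, 8, 0, 0, 0, 1], [0, 0, 8, 0, 0, 0, 1]]], "squeeze": 30}}

```text
time_s: 7.95
ee_pos: [0.4599, 0.1248, 0.0265]
eef_rot: [-3.141, -0.0, -0.559]
force: [0.6, -0.0, 1.1]
grip_width: 0.0139
grip_force: 30.0
```

Call:
{"op": "arm_command", "data": {"plan": [[[0, 0, -20, 0, 0, 0, 1], [0, 0, -60, 0, 0, 0, 1], [0, 0, -100, 0, 0, 0, 1], [0, 0, -130, 0, 0, 0, 1], [0, 0, -140, 0, 0, 0, 1]]]}}

```text
time_s: 8.45
ee_pos: [0.4608, 0.125, 0.1693]
eef_rot: [-3.139, -0.003, -0.559]
force: [-0.3, -1.1, -2.4]
grip_width: 0.0138
grip_force: 30.0
```

Run:
```python
from h import *
o=ctrl.get_obs();print(o['ee_pos'],o['grip_width'],o['qpos'][5])
to([[.32,.08,.2,-32],[.32,-.12,.2,-15],[.40,-.27,.17,6],[.499,-.318,.15,6]])
```

```text
[0.46080054 0.12495793 0.16926405] 0.013776468518709858 2.317539396042471
[-95. 113. -31.] [-0.003 -0.003 -0.   ]
[ 11. 282. -32.] [-0.002 -0.004 -0.297]
[158. 367.  -1.] [-0.002 -0.004 -0.663]
[267. 355.  19.] [-0.002 -0.004 -0.663]
```

Call:
{"op": "arm_command", "data": {"plan": [[[-30, 36, -10, 0, 0, 0, 1], [-60, 72, -20, 0, 0, 0, 1], [-93, 110, -31, 0, 0, 0, 1], [-66, 152, -31, 0, 0, -0.07, 1], [-40, 195, -31, 0, 0, -0.15, 1], [-14, 238, -31, 0, 0, -0.22, 1], [11, 282, -31, 0, 0, -0.3, 1], [48, 304, -25, 0, 0, -0.39, 1], [85, 325, -18, 0, 0, -0.48, 1], [122, 346, -10, 0, 0, -0.57, 1], [158, 365, -5, 0, 0, -0.66, 1], [158, 365, -5, 0, 0, -0.66, 1]]]}}

```text
time_s: 9.65
ee_pos: [0.4008, -0.271, 0.1685]
eef_rot: [-3.139, 0.003, 0.102]
force: [-0.2, 0.3, 0.1]
grip_width: 0.0139
grip_force: 30.0
```

Run:
```python
from h import *
o=ctrl.get_obs();print(o['ee_pos'],o['eef_rot'],o['grip_width'])
to([[.499,-.318,.16,6]])
# knob in hand: skirt/pointer from both views
for n in('top','side'):
    p,d,i=shot(n);P=cloud(i,d);o=ctrl.get_obs()['ee_pos']
    m=(np.hypot(P[...,0]-o[0],P[...,1]-o[1])<.05)&(P[...,2]<o[2]+.03)&(P[...,2]>o[2]-.04)
    q=P[m]; q=q-o; print(n,len(q))
    if n=='side':
        K,D=KD(i);T=np.array(i['world_to_cam']);u=cv2.projectPoints(o.reshape(1,3),cv2.Rodrigues(T[:3,:3])[0],T[:3,3],K,D)[0].ravel().round().astype(int);print(u)
        c=p[u[1]-30:u[1]+30,u[0]-40:u[0]+40];cv2.imwrite('pics/k.png',cv2.resize(c,None,fx=8,fy=8,interpolation=cv2.INTER_CUBIC))
```

```text
[ 0.40077262 -0.27102092  0.16845807] [-3.13905341e+00  2.91123062e-03  1.02043940e-01] 0.013880263187750685
[93. 57.  8.] [-0.003  0.003 -0.003]
top 0
side 352
[207 215]
```

View pics/k.png

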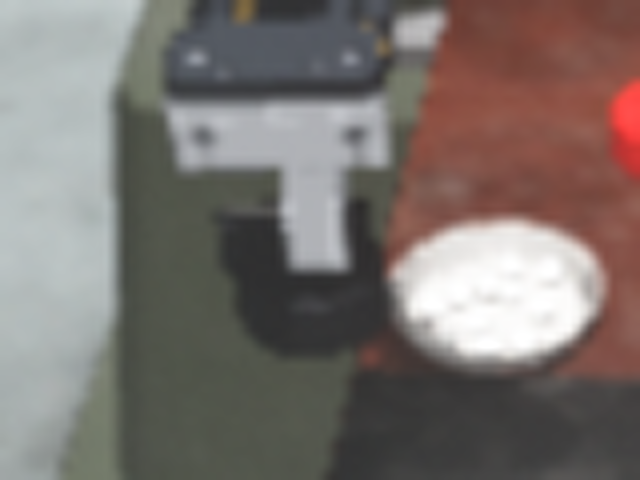

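The picture shows the knob hanging level, pointer to the left, with its skirt spanning crop columns 237–388. I'll fit the skirt circle from side depth to get its axis relative to the TCP.

Run:
```python
from h import *
from scipy.optimize import least_squares
o=ctrl.get_obs()['ee_pos'];Q=[]
for k in range(6):
    p,d,i=shot('side');P=cloud(i,d)
    m=(np.hypot(P[...,0]-o[0],P[...,1]-o[1])<.045)&(P[...,2]<o[2]-.006)&(P[...,2]>o[2]-.022)&(p.max(2)<75)
    Q.append(P[m]-o)
q=np.vstack(Q);f=least_squares(lambda c:np.hypot(q[:,0]-c[0],q[:,1]-c[1])-.0275,[0,0],loss='soft_l1',f_scale=.002)
print(len(q),'skirt axis - tcp',f.x*1000,np.std(f.fun)*1000,(q.min(0)*1000).round(1),(q.max(0)*1000).round(1))
# silhouette columns of skirt
K,D=KD(i);T=np.array(i['world_to_cam'])
u=lambda X:cv2.projectPoints(np.array([X],float),cv2.Rodrigues(T[:3,:3])[0],T[:3,3],K,D)[0].ravel()
g=p.max(2);U=u(o+[0,0,-.015]);r=int(round(U[1]));print('axis if at tcp',U);
for rr in(r-1,r,r+1,r+2,r+3):print(rr,g[rr,int(U[0])-14:int(U[0])+15])
```

```text
711 skirt axis - tcp [-6.67000902  0.493568  ] 4.617755143433388 [-33.1 -33.1 -22. ] [21.5 15.2 -6. ]
axis if at tcp [207.70680626 219.19619862]
218 [ 85  82  70  61  54  48  48  48  48  49  54  59  60  59  59  59  57  52
  50  52  52  55  99 175 198 205 217 225 232]
219 [ 84  84  82  80  65  49  47  47  48  48  47  47  48  47  48  49  48  49
  51  57  55  55  99 176 203 211 222 233 243]
220 [ 85  83  84  83  66  50  49  48  47  47  49  51  53  53  53  56  55  52
  55  55  53  54  77 129 180 210 232 245 250]
221 [ 84  85  84  82  66  51  49  48  47  49  54  60  63  65  62  63  62  57
  53  50  52  52  63 113 175 217 243 251 252]
222 [ 83  83  84  83  67  51  49  49  49  51  60  66  68  70  63  57  55  53
  52  51  51  52  61 107 163 226 247 254 254]
```

```bash
python3 -c "
from h import *
to([[.5003,-.318,.15,6],[.5003,-.318,.122,6]])"
```

```text
[94. 60. 22.] [ 0.001 -0.001 -0.003]
[94. 60. 50.] [ 0.001 -0.001 -0.003]
```

Call:
{"op": "arm_command", "data": {"plan": [[[30, 20, 0, 0, 0, 0, 1], [60, 40, 5, 0, 0, 0, 1], [85, 54, 15, 0, 0, 0, 1], [94, 60, 22, 0, 0, 0, 1], [94, 60, 36, 0, 0, 0, 1], [94, 60, 46, 0, 0, 0, 1], [94, 60, 46, 0, 0, 0, 1], [94, 60, 46, 0, 0, 0, 1]]]}}

```text
time_s: 10.85
ee_pos: [0.4994, -0.3185, 0.1259]
eef_rot: [3.141, -0.0, 0.101]
force: [0.1, 0.0, -0.6]
grip_width: 0.0136
grip_force: 30.0
```

```bash
python3 -c "
from h import *
o=ctrl.get_obs();print(o['ee_pos'],o['force'],o['moment'])
to([[.5003,-.318,.122,6]])"
```

```text
[ 0.4994331  -0.31852307  0.12587697] [ 0.12186449  0.00991154 -0.57376747] [0.00859705 0.11775404 0.03958204]
[ 1. -0.  4.] [ 0.    -0.    -0.004]
```

Lowering gently to TCP z ≈ 0.110. Contact on the tip is expected at 0.1165 if the knob doesn't enter.

Call:
{"op": "arm_command", "data": {"plan": [[[1, 0, 4, 0, 0, 0, 1], [1, 0, 7, 0, 0, 0, 1], [1, 0, 10, 0, 0, 0, 1], [1, 0, 12, 0, 0, 0, 1], [1, 0, 14, 0, 0, 0, 1], [1, 0, 15, 0, 0, 0, 1], [1, 0, 15, 0, 0, 0, 1]]]}}

```text
time_s: 11.55
ee_pos: [0.5012, -0.3184, 0.1104]
eef_rot: [-3.141, -0.001, 0.101]
force: [2.9, 1.8, -1.3]
grip_width: 0.014
grip_force: 30.0
```

```bash
python3 -c "
from h import *
o=ctrl.get_obs();print(o['ee_pos'],o['force'],o['moment'])"
```

```text
[ 0.50120673 -0.31838342  0.11041866] [ 2.93598367  1.75673343 -1.28581998] [ 0.4233533  -0.58717128 -0.06943176]
```

It has entered about 6 mm with only light side forces, so I'll yield slightly in +x and +y and go on down.

Call:
{"op": "arm_command", "data": {"plan": [[[0.5, -0.5, 2, 0, 0, 0, 1], [1, -0.5, 4, 0, 0, 0, 1], [1, -0.5, 6, 0, 0, 0, 1], [1, -0.5, 8, 0, 0, 0, 1], [1, -0.5, 10, 0, 0, 0, 1], [1, -0.5, 12, 0, 0, 0, 1], [1, -0.5, 12, 0, 0, 0, 1]]]}}

```text
time_s: 12.25
ee_pos: [0.5017, -0.3179, 0.0981]
eef_rot: [-3.141, 0.0, 0.101]
force: [0.0, 0.5, -0.5]
grip_width: 0.0137
grip_force: 30.0
```

```bash
python3 -c "
from h import *
o=ctrl.get_obs();print(o['ee_pos'],o['force'],o['moment'])"
```

```text
[ 0.50171589 -0.31794393  0.09808729] [ 0.04650233  0.4863919  -0.49290488] [-0.02704524  0.16008862  0.00910929]
```

Call:
{"op": "arm_command", "data": {"plan": [[[0, 0, 2, 0, 0, 0, 1], [0, 0, 4, 0, 0, 0, 1], [0, 0, 6, 0, 0, 0, 1], [0, 0, 7.5, 0, 0, 0, 1], [0, 0, 7.5, 0, 0, 0, 1], [0, 0, 7.5, 0, 0, 0, 1]]]}}

```text
time_s: 12.85
ee_pos: [0.502, -0.3181, 0.0913]
eef_rot: [3.141, -0.0, 0.101]
force: [-0.0, 0.0, 5.0]
grip_width: 0.0138
grip_force: 30.0
```

```bash
python3 -c "
from h import *
o=ctrl.get_obs();print(o['ee_pos'],o['force'],o['moment'])"
```

```text
[ 0.50200433 -0.31809652  0.09125451] [-0.00935897  0.02258524  5.0224442 ] [0.05907675 0.22206976 0.04602257]
```

Call:
{"op": "arm_command", "data": {"plan": [[[0, 0, 1.5, 0, 0, 0, 1], [0, 0, 3, 0, 0, 0, 1], [0, 0, 3.5, 0, 0, 0, 1], [0, 0, 3.5, 0, 0, 0, 1], [0, 0, 3.5, 0, 0, 0, 1]]]}}

```text
time_s: 13.35
ee_pos: [0.5025, -0.3183, 0.0901]
eef_rot: [3.14, -0.002, 0.101]
force: [-7.4, 4.9, 25.7]
grip_width: 0.0135
grip_force: 30.0
```

```bash
python3 -c "
from h import *
o=ctrl.get_obs();print(o['ee_pos'],o['force'],o['moment'])"
```

```text
[ 0.50250311 -0.31834909  0.09009628] [-7.43806914  4.94744311 25.71909635] [1.00519451 1.63192266 0.00705472]
```

Call:
{"op": "arm_command", "data": {"plan": [[[0, 0, -0.5, 0, 0, 0, 1], [0, 0, -0.8, 0, 0, 0, 1], [0, 0, -0.8, 0, 0, 0, 1], [0, 0, -0.8, 0, 0, 0, 1], [0, 0, -0.8, 0, 0, 0, 1]]]}}

```text
time_s: 13.85
ee_pos: [0.5023, -0.3183, 0.0902]
eef_rot: [3.14, -0.002, 0.101]
force: [-4.3, 3.7, 20.4]
grip_width: 0.0134
grip_force: 30.0
```

Run:
```python
from h import *
o=ctrl.get_obs();print(o['ee_pos'],o['force'],o['moment'],o['time_s'])
p,d,i=shot('side');cv2.imwrite('pics/f.png',cv2.resize(p[200:310,180:300],None,fx=5,fy=5,interpolation=cv2.INTER_CUBIC))
```

```text
[ 0.50234813 -0.31827335  0.09019941] [-4.30111128  3.67992066 20.40347531] [ 0.81127822  1.15209568 -0.03138895] 13.85
```

View pics/f.png

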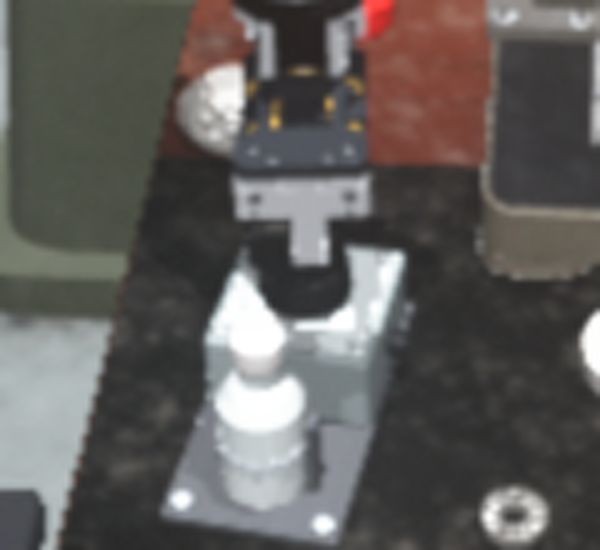

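The knob is seated on the spindle at about crop (305,280) and the cap is up. To be sure of the pointer angle, I'll ease the pressure, twist both ways within the D's play (which centres the spindle on the knob), and press again.

Call:
{"op": "arm_command", "data": {"plan": [[[0, 0, -4, 0, 0, 0, 1], [0, 0, -8, 0, 0, 0, 1], [0, 0, -8, 0, 0, 0.07, 1], [0, 0, -8, 0, 0, 0.14, 1], [0, 0, -8, 0, 0, 0.14, 1], [0, 0, -8, 0, 0, 0.14, 1]]]}}

```text
time_s: 14.5
ee_pos: [0.5017, -0.3179, 0.096]
eef_rot: [-3.141, 0.0, -0.037]
force: [-0.3, 0.2, 1.6]
grip_width: 0.0139
grip_force: 30.0
```

```bash
python3 -c "
from h import *
o=ctrl.get_obs();print(o['ee_pos'],o['force'],o['moment'],o['eef_rot'])"
```

```text
[ 0.50173535 -0.31790671  0.0960487 ] [-0.25595642  0.20899163  1.63591308] [0.07132908 0.28729689 0.06813434] [-3.14130197e+00  4.54216033e-04 -3.67545987e-02]
```

Call:
{"op": "arm_command", "data": {"plan": [[[0, 0, 0, 0, 0, -0.1, 1], [0, 0, 0, 0, 0, -0.2, 1], [0, 0, 0, 0, 0, -0.28, 1], [0, 0, 0, 0, 0, -0.28, 1], [0, 0, 0, 0, 0, -0.28, 1]]]}}

```text
time_s: 15.0
ee_pos: [0.5019, -0.3179, 0.0962]
eef_rot: [-3.141, 0.0, 0.24]
force: [-0.4, 0.5, 1.3]
grip_width: 0.0138
grip_force: 30.0
```

```bash
python3 -c "
from h import *
o=ctrl.get_obs();print(o['ee_pos'],o['force'],o['moment'],o['eef_rot'])"
```

```text
[ 0.50185669 -0.31790944  0.09619599] [-0.38172513  0.49449788  1.27996646] [0.03282088 0.11939873 0.0303963 ] [-3.14141883e+00  4.91221770e-05  2.39838605e-01]
```

Only small moments both ways, so the angle is well inside the play. Return to the middle and press home.

Call:
{"op": "arm_command", "data": {"plan": [[[0, 0, 0, 0, 0, 0.07, 1], [0, 0, 0, 0, 0, 0.14, 1], [0, 0, 3, 0, 0, 0.14, 1], [0, 0, 5, 0, 0, 0.14, 1], [0, 0, 7, 0, 0, 0.14, 1], [0, 0, 7, 0, 0, 0.14, 1], [0, 0, 7, 0, 0, 0.14, 1], [0, 0, 7, 0, 0, 0.14, 1]]]}}

```text
time_s: 15.8
ee_pos: [0.5022, -0.3182, 0.0903]
eef_rot: [3.141, -0.001, 0.102]
force: [-2.9, 2.6, 12.7]
grip_width: 0.0138
grip_force: 30.0
```

```bash
python3 -c "
from h import *
o=ctrl.get_obs();print(o['ee_pos'],o['force'],o['moment'],o['eef_rot'],o['grip_force'])
if o['force'][2]>8: print(ctrl.hand_in())"
```

```text
[ 0.50216351 -0.31819834  0.09031939] [-2.8589228   2.59737519 12.69726802] [ 0.44894503  0.80424694 -0.0526522 ] [ 3.14073545e+00 -9.49789605e-04  1.02427853e-01] 30.005045235157013
the job is handed in; nothing more can be done
None
```

I pressed the canister cap to its stop and released it, then seated the knob on the spindle with its pointer over the flat. I handed in at about 16 s, still gripping the knob at 30 N and pressing it down with about 13 N; the hand-in gave no verdict.

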